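# Seat a heat sink in the drilling fixture and clamp it with the cam lever

## Task

Get the finned heat sink ready for drilling: push it along the fixture plate, without picking it up, until it sits squarely in the corner between the long back fence and the end stop. Then push the knob of the cam lever round with your fingertips until the cam presses the heat sink firmly against the fence and stays there by itself. Leave the things lying round the fixture alone.

Things in the scene. Friction and masses are not known exactly. Their poses are not given: they have to be found in the camera images.
- fixture: Drilling fixture, fixed to the worktop: bare aluminium plate with a grid of small holes, 190 mm (x -100 to +90) by 300 mm (y -150 to +150), 12 mm thick on two riser bars, its top 34 mm above the worktop. Origin: on the worktop under the plate; x points to the fence, y to the end stop, z up.
- fence (a point): Middle of the foot of the fence's face, at x = +60, y = 0 mm in the fixture's frame (same axes). The fence is a steel bar, 280 mm along y, 20 mm thick, standing 22 mm above the plate; its face looks to -x.
- stop (a point): Foot of the end stop's face, at x = +38, y = +100 mm in the fixture's frame (same axes). The stop is a steel block, x +16 to +60, 18 mm thick, standing 22 mm above the plate; its face looks to -y. With the fence it forms the inside corner.
- nest (a point): Centre of the seat on the plate's top, x = +39, y = +70 mm in the fixture's frame. The centre of the heat sink's underside is here when it touches both fence and end stop.
- heat_sink: Loose bare-metal finned heat sink, 42 mm (its x) by 60 mm (its y, the way the fins run) by 26 mm high, about 90 g, starting askew on the plate towards the -y end. Origin: centre of its underside. It belongs with a 60 mm side along the fence (either way round) and an end on the end stop.
- lever_knob (a point): Middle of the upright black knob at the end of the lever, 80 mm from the pivot, 74 mm above the worktop. Knob: up to 19 mm thick, from 55 to 90 mm above the worktop, on a bar 12 mm wide. Seen from the pivot it lies in the direction 110 deg + lever angle, counted anticlockwise from the fixture's x.
- toroid: Bystander: toroid choke, 48 mm across, 16 mm high, on the worktop beside the fixture's -y end.
- relay: Bystander: small plug-in relay, 21 x 28 x 39 mm high, on the worktop behind the fence.
- mains_plug: Bystander: mains plug, 37 x 74 x 37 mm, on the worktop behind the fence.
- lever: Cam lever. Origin: on its upright pivot, at the plate's top, x -0.5, y +70 mm in the fixture's frame. Lever angle = its yaw less the fixture's, rad: 0 open, grows anticlockwise from above, limit 2.0. Pivot friction (2 N at the knob) holds it anywhere. Its 32 mm cam disc, low round the pivot, clears a seated heat sink by 5 mm below 0.4, touches it at 1.57, presses harder the farther; 1.8 is firm.
There are look-alikes about, which are no part of the job. Of the things shaped like the heat_sink, the metal one is meant.

How it is judged:
On the way, in this order (a step that is already met when the one before it is completed fails the run):
1. the heat sink lies square in the corner between fence and end stop, the cam still clear of it (x of heat_sink in the frame of nest above -0.005 m and y of heat_sink in the frame of nest above -0.004 m and angle between the y axis of heat_sink and the y axis of fixture, either way round below 0.12 rad and contact force between lever and heat_sink below 0.5 N), for 0.1 s.
2. the cam presses the seated heat sink (contact force between lever and heat_sink above 5 N), for 0.1 s.
At the end, for the whole second after the job is handed in: The heat sink rests flat and square in the corner: within 2 mm of the fence, 2.5 mm of the end stop and 0.04 rad of straight, and the cam presses on it with more than 5 N with nobody touching the lever (x of heat_sink in the frame of nest between -0.002 and 0.002 m and y of heat_sink in the frame of nest between -0.0025 and 0.002 m and angle between the y axis of heat_sink and the y axis of fixture, either way round below 0.04 rad and angle between heat_sink's own z axis and vertical below 0.05 rad and contact force between lever and heat_sink above 5 N and linear speed of heat_sink below 0.01 m/s).
It fails at once if the heat sink is lifted or tipped off the plate instead of being pushed (height (world z) of heat_sink above 0.039 m or height (world z) of heat_sink below 0.028 m or angle between heat_sink's own z axis and vertical above 0.35 rad).
It fails at once if a bystander is moved by more than 15 mm (distance of any of toroid, relay, mains_plug from where it was at the start of the episode above 0.015 m).
It also fails if it takes over 61 s, if anything falls off the work surface, if the arm or the gripper's body presses on something with over 40 N, if the wrist force passes 120 N, or if a joint passes its speed limit or range.

## Robot

A 6-joint arm with a two-finger parallel gripper is mounted at the origin on a cart in front of the work surface, level with it; the furniture and walls round the work are solid. World frame = base frame: x ahead of the robot, y to its left, z up, the work surface at z = 0. Lengths are in m, angles in rad, forces in N, time in s.
With the tool pointing down it reaches from about 0.35 to 0.775 m from the base axis. Payload 5.5 kg.
Tool frame: the origin (TCP) lies at the very end of the fingers, on their centre line; the grasp point (between the pads) lies 19 mm behind it; z points along the fingers, y is the line along which they close (so a half turn about z gives the same grasp; the last joint's range is limited). The gripper opens to 85 mm and grips with 20 to 120 N. Pads are 22 mm wide; open, the fingers measure 114 mm over their backs; the gripper's body (76 mm by 85 mm) begins 54 mm behind the grasp point. The pads swing forward as they close: fully open they stand 13 mm farther back than shut.
Start: joints at [1.09, 0.313, 0.046, 1.304, 0, 1.431], TCP at [0.192, 0.542, 0.231] pointing down, gripper open.
Joint ranges: [-2.76, 2.76], [-0.86, 1.69], [-1.03, 1.26], [-2.2, 2.34], [-1.47, 1.5], [-3.14, 3.14]. Speed limits (rad/s): [2.57, 2.57, 3.14, 3.14, 3.14, 3.14].

## Interface

Orientations are given as [roll, pitch, yaw] about the fixed x, y, z axes, in that order (R = Rz(yaw) Ry(pitch) Rx(roll)).
In Python, from cell import robot gives the robot as it stands.
- The arm moves only by the tool send_rows, never from a script. Its argument "moves" is a list of rows, each a list of 7 numbers: the shift along the tool's x, y, z in cm, then the turn, a rotation vector about the tool's x, y, z in rad, then the finger opening in cm, from 0 to 8.54. A call has 1 to 12 rows; each row shifts and turns the commanded pose from where the row before left it, along the tool's axes as they then stand; what a row does not reach is not made up. A row lasts 1/8 s, in which the tool goes at most 62.5 mm and 10.7 degrees, less where a joint would pass 70% of its speed; a pose out of reach is approached as far as the arm can. A call with a gripper value outside its range is refused whole. The fingers move at their own pace and stop on an object; "grip_force" is the grip in N (left out, the last holds). Time passes only in rows, so rows that do not move let the fingers close. It gives the time, the measured TCP pose, the force, the opening and the grip force at its end, in the units of the state.
- robot.get_state(): the state, without advancing time (a new reading comes with each control period).
- robot.capture(name): name is "scene" or "top" or "wrist"; returns the picture (384x512x3 uint8, blue, green, red); there is no depth.
- robot.calibration(name): a dict with "K" (3x3 intrinsics, pixels), "distortion" ([k1, k2, p1, p2, k3] as OpenCV has them; the pictures are not rectified), "pose" (4x4, takes a point from camera to world coordinates). Camera axes: x right, y down, z forward; pixel columns grow to the right and rows downward; lengths in m; the calibration is good to about 2 mm. A picture is of the moment at which its call begins: read the wrist's pose just before it. calibration takes no time and is no camera call; for the wrist camera it gives the pose at the moment of the call.
- robot.finish_job(): hands the job in; it is judged then, once.
Trained networks look in the newest picture that a camera, given by its name, has taken for a name from the list of things; names that differ only in an ending like _2 or _b are one class to them, and where a whole thing is asked for, a point or a joint stands for the part that bears it (a point fixed in the world has none). Each returns a list of dicts, best first, with "score" (0 to 1); they miss things now and then, are a little off and sometimes report something else, mostly with a low value. They report only what shows in the picture. A call takes as long as a camera call. They do not tell look-alikes from the thing itself.
- robot.cut_out(camera, thing): "mask" (384x512 bool, what is visible of it) and "box" ([centre column, centre row, width, height] as shares, 0 to 1, of the picture: columns of its width, rows of its height, round what is visible of it).
- robot.spot_point(camera, thing): "centre" ([column, row] as shares, 0 to 1, of the picture: columns of its width, rows of its height: a listed point, or the origin of a listed thing).
The state is a dict: "clock": time; "qpos": joint angles; "qvel": joint speeds; "tau": joint torques, N m; "eef_pos": TCP position; "eef_rot": TCP orientation; "wrist_force": force on the tool from outside, world axes, zero at the start; "wrist_torque": the same for the moment, N m; "gripper_width": finger opening in m; "gripper_force": force on a finger pad.
Only numpy, scipy, OpenCV 4.12 (cv2) and the standard library are available. Lean on these libraries where they do the work, as an engineer would, in place of code of your own. Each camera call takes 0.05 s, during which the arm holds its last target. There are 200 camera calls.

## Working session

There is one attempt and no reset: what is moved stays moved. The work goes in short steps, Python scripts to look and compute and a tool call to move; the robot and the scene stay as the last step left them, time stands still between calls to the robot, and variables do not carry over. Pictures are saved under pics/ and viewed, at most 10 in all, crops included, and the job is handed in when it is done.

Besides the shell and the picture viewer there is one more tool, called as name(argument=value, ...) on one line, values as JSON. send_rows: Moves the arm, as the interface text tells. Its arguments: {"type":"object","properties":{"moves":{"type":"array"},"grip_force":{"type":"number"}},"required":["moves"]}

```bash
mkdir -p pics; cat > h.py <<'E'
import numpy as np, cv2
from cell import robot
def ray(cam,uv,z,cal=None):
    c=cal or robot.calibration(cam);K=np.array(c["K"]);D=np.array(c["distortion"]);T=np.array(c["pose"])
    p=cv2.undistortPoints(np.array(uv,float).reshape(-1,1,2),K,D).reshape(-1,2)
    d=np.c_[p,np.ones(len(p))]@T[:3,:3].T; o=T[:3,3]
    return o+d*((z-o[2])/d[:,2])[:,None]
def proj(cam,P):
    c=robot.calibration(cam);T=np.linalg.inv(np.array(c["pose"]))
    P=np.array(P,float).reshape(-1,3)@T[:3,:3].T+T[:3,3]
    return cv2.projectPoints(P,np.zeros(3),np.zeros(3),np.array(c["K"]),np.array(c["distortion"]))[0].reshape(-1,2)
S=np.array([512,384])
E
python3 - <<'E'
from h import *
ims=[]
for cam in("top","scene"):
    im=robot.capture(cam);cv2.imwrite(f"pics/{cam}0.png",im)
    print(cam,np.round(robot.calibration(cam)["pose"],3).tolist())
    for t,z in(("fixture",0),("fence",.034),("stop",.034),("nest",.034),("heat_sink",.034),("lever_knob",.074),("lever",.034),("toroid",0),("relay",0),("mains_plug",0)):
        for r in robot.spot_point(cam,t)[:3]:
            uv=np.array(r["centre"])*S; print(t,round(r["score"],2),uv.round(1),ray(cam,uv,z)[0].round(4))
cv2.imwrite("pics/top0b.png",cv2.resize(cv2.imread("pics/top0.png"),(800,600)))
E
```

```text
top [[0.022, -0.983, 0.183, 0.312], [-1.0, -0.022, 0.004, -0.108], [0.0, -0.183, -0.983, 1.329], [0.0, 0.0, 0.0, 1.0]]
fixture 0.62 [259.4 195.3] [ 0.5404 -0.0795  0.    ]
fence 0.8 [263.7 169.2] [ 0.6104 -0.0905  0.034 ]
stop 0.75 [232.9 168.7] [ 0.6099 -0.0028  0.034 ]
nest 0.65 [235.7 173.2] [ 0.5969 -0.0113  0.034 ]
heat_sink 0.8 [368. 230.] [ 0.4435 -0.3844  0.034 ]
heat_sink 0.77 [354.8 157.4] [ 0.6506 -0.3504  0.034 ]
heat_sink 0.71 [269.8 268.4] [ 0.3321 -0.114   0.034 ]
lever_knob 0.74 [266.5 204.6] [ 0.5024 -0.1011  0.074 ]
lever 0.67 [232.7 183.1] [ 0.568  -0.0037  0.034 ]
toroid 0.58 [335.  203.9] [ 0.5201 -0.2982  0.    ]
mains_plug 0.69 [250.6 127.3] [ 0.7451 -0.0482  0.    ]
scene [[0.503, -0.421, 0.755, -0.186], [-0.864, -0.264, 0.428, -0.507], [0.019, -0.868, -0.496, 0.56], [0.0, 0.0, 0.0, 1.0]]
fixture 0.74 [249.3 220.4] [ 0.5369 -0.0698  0.    ]
fixture 0.69 [204.7 174.9] [0.6688 0.1586 0.    ]
fixture 0.48 [277.9 184. ] [ 0.7317 -0.0425  0.    ]
fence 0.71 [273.3 194.1] [ 0.624  -0.0856  0.034 ]
stop 0.67 [237.2 186.1] [0.6112 0.0117 0.034 ]
nest 0.88 [245.8 188.5] [ 0.6121 -0.0134  0.034 ]
heat_sink 0.83 [262.  218.6] [ 0.5142 -0.1167  0.034 ]
heat_sink 0.8 [385.3 230.8] [ 0.6133 -0.3695  0.034 ]
heat_sink 0.63 [240.9 186.2] [0.6156 0.0035 0.034 ]
lever_knob 0.91 [204.8 174.4] [0.558 0.072 0.074]
lever 0.86 [235.4 193.8] [ 0.5759 -0.0058  0.034 ]
toroid 0.2 [246.4 189.6] [0.6596 0.0141 0.    ]
relay 0.73 [323.3 203.7] [ 0.701  -0.1895  0.    ]
mains_plug 0.72 [276.6 187. ] [ 0.7149 -0.0474  0.    ]
mains_plug 0.41 [203.7 175.3] [0.6654 0.1595 0.    ]
```

View pics/top0b.png

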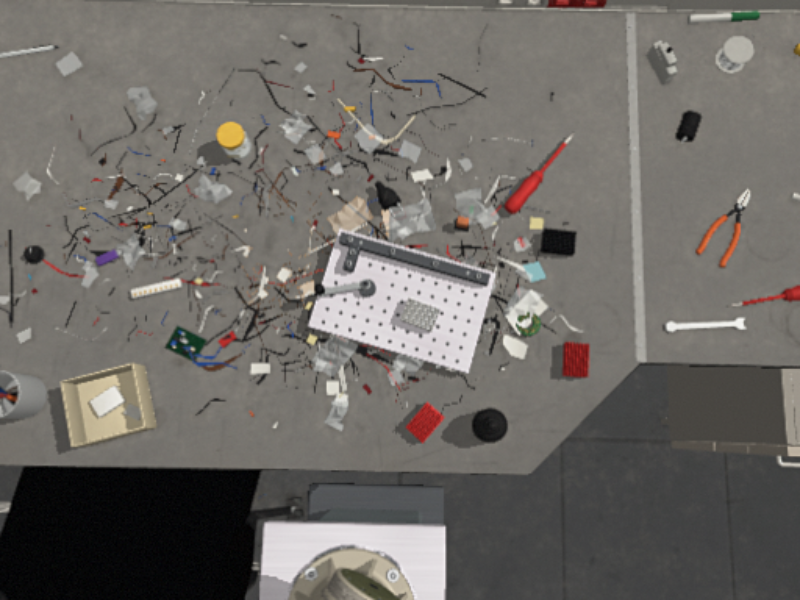

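View pics/scene0.png

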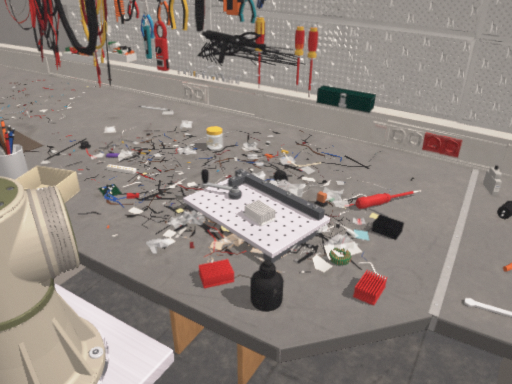

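The metal heat sink is the grey one lying on the plate, at top px (266,202) and scene px (261,211). The look-alikes are red at top (272,270), red at (368,230) and black at (357,155). They are the wrong colour and lie off the plate. I'll confirm with one enlarged crop and fit the fixture pose.

```bash
python3 - <<'E'
from h import *
im=cv2.imread("pics/top0.png")
c=im[140:245,190:325]
cv2.imwrite("pics/crop.png",cv2.resize(c,None,fx=5.7,fy=5.7,interpolation=cv2.INTER_CUBIC))
robot.capture("top")
for r in robot.cut_out("top","fixture")[:1]:
    m=r["mask"];print(r["score"],m.sum(),r["box"]);cv2.imwrite("pics/m.png",m*255)
    cs=max(cv2.findContours(m.astype(np.uint8),0,1)[0],key=cv2.contourArea)
    print(cv2.approxPolyDP(cv2.convexHull(cs),4,True).reshape(-1,2).tolist())
for r in robot.cut_out("top","heat_sink"):
    cs=np.argwhere(r["mask"])[:,::-1].astype(np.float32);print(r["score"],cs.mean(0),cv2.minAreaRect(cs))
E
```

```text
0.59 6799 [0.5031, 0.5052, 0.2406, 0.237]
[[217, 148], [316, 176], [300, 237], [198, 209], [201, 184]]
0.85 [368.34848 230.44545] ((368.5, 230.5), (21.0, 15.0), 90.0)
0.73 [356.79224 154.47368] ((356.7623596191406, 154.37625122070312), (21.4928035736084, 16.915632247924805), 5.710593223571777)
0.58 [271.40433 270.34567] ((271.5531005859375, 270.2964782714844), (15.145606994628906, 21.542509078979492), 41.18592834472656)
0.55 [268.41693 201.35423] ((268.4109802246094, 201.4041290283203), (20.95036506652832, 15.215349197387695), 20.556045532226562)[ WARN:0@2.056] global loadsave.cpp:1063 imwrite_ Unsupported depth image for selected encoder is fallbacked to CV_8U.
```

View pics/crop.png

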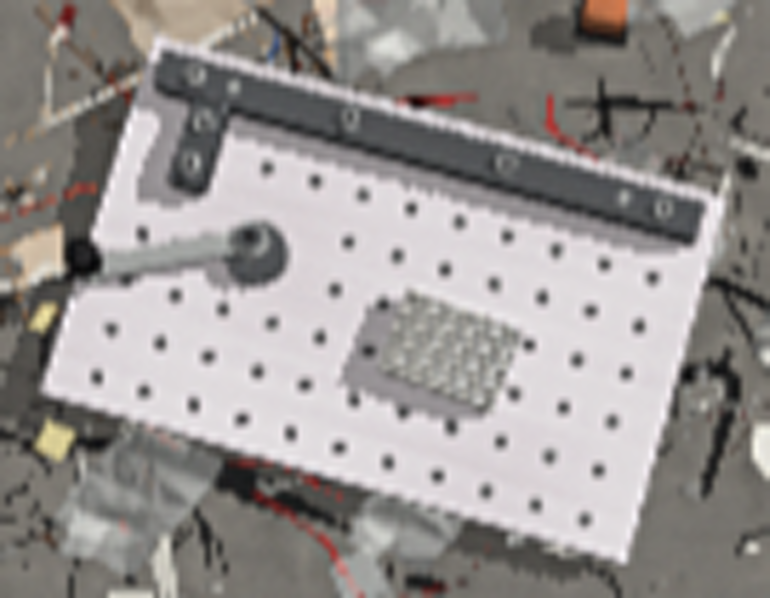

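The crop confirms it: a bare-metal finned block at crop (455,350), top px (269,201). The fence runs along the top of the plate, the stop is at (200,145), the lever pivot at (255,250) and the knob at (82,257). Next I compute the poses.

```bash
cat > fx.py <<'E'
from h import *
def fit(L,W):
    L=np.array(L,float);W=np.array(W)[:,:2];a=L-L.mean(0);b=W-W.mean(0)
    th=np.arctan2((a[:,0]*b[:,1]-a[:,1]*b[:,0]).sum(),(a*b).sum());c,s=np.cos(th),np.sin(th);R=np.array([[c,-s],[s,c]])
    t=W.mean(0)-R@L.mean(0);return th,t,W-(L@R.T+t)
E
python3 - <<'E'
from fx import *
f=lambda P:(np.array(P)+.5)/5.7-.5+[190,140]
th,t,e=fit([[.09,.15],[.09,-.15],[-.1,-.15],[-.1,.15]],ray("top",f([(157,38),(722,195),(627,560),(43,393)]),.034))
print(th,t,e.round(4).tolist())
c,s=np.cos(th),np.sin(th);R=np.array([[c,-s],[s,c]])
h=ray("top",f([(408,290),(525,333),(488,412),(380,365)]),.06)[:,:2]
print("hs corners fix",((h-t)@R).round(4).tolist())
k=ray("top",f([(82,250)]),.088)[0,:2];p=ray("top",f([(250,237)]),.055)[0,:2]
print("knob",k,(k-t)@R,"pivot",(p-t)@R, "nest",R@[.039,.07]+t)
g=robot.get_state();print(g["clock"],g["eef_pos"],g["eef_rot"])
E
```

```text
-0.25534578375297556 [ 0.55125428 -0.07549997] [[-0.0013, -0.002], [-0.0002, 0.0029], [0.0008, 0.0006], [0.0007, -0.0016]]
hs corners fix [[-0.0047, -0.0114], [-0.0095, -0.0718], [-0.0516, -0.065], [-0.0439, -0.0086]]
knob [0.55458711 0.06983475] [-0.03348388  0.14146419] pivot [0.00029526 0.07058636] nest [ 0.60667035 -0.01762027]
1.25 [0.19223582 0.54196507 0.23132903] [3.14150289e+00 3.74023508e-05 2.80079701e+00]
```

send_rows(moves=[[0,0,0,0,0,-0.086,3],[-3.5,-4.6,0,0,0,0,3],[-3.5,-4.6,0,0,0,0,3],[-3.5,-4.6,0,0,0,0,3],[-3.5,-4.6,0,0,0,0,3],[-3.5,-4.6,0,0,0,0,3],[-3.5,-4.6,0,0,0,0,3],[-3.5,-4.6,0,0,0,0,3],[-3.5,-4.6,0,0,0,0,3],[-3.5,-4.6,0,0,0,0,3],[-3.5,-4.6,0,0,0,0,3],[-3.5,-4.6,0,0,0,0,3]])

```text
clock: 2.75
eef_pos: [0.4378, -0.0467, 0.2316]
eef_rot: [3.141, 0.001, 2.886]
wrist_force: [0.9, 0.7, 0.5]
gripper_width: 0.0299
gripper_force: 0.0
```

```bash
cat >> h.py <<'E'
TH=-.2553;T0=np.array([.5513,-.0755]);RF=np.array([[np.cos(TH),-np.sin(TH)],[np.sin(TH),np.cos(TH)]])
def st():
    g=robot.get_state();p=np.array(g["eef_pos"]);q=(p[:2]-T0)@RF*1000
    print("t",round(g["clock"],2),"fix mm",q.round(1),"z",round(p[2]*1000,1),"yaw rel",round(g["eef_rot"][2]-TH,3),"Ffix",(np.array(g["wrist_force"])[:2]@RF).round(1),round(g["wrist_force"][2],1),"w",round(g["gripper_width"],4),"q6",round(g["qpos"][5],2))
E
python3 -c "
from h import *
st()
cv2.imwrite('pics/w1.png',robot.capture('wrist'))
for t,z in (('fence',.034),('stop',.034),('nest',.034),('heat_sink',.034),('lever_knob',.074),('lever',.034)):
    for r in robot.spot_point('wrist',t)[:2]:
        P=ray('wrist',np.array(r['centre'])*S,z)[0]; print(t,round(r['score'],2),((P[:2]-T0)@RF*1000).round(1))
"
```

```text
t 2.75 fix mm [-117.1   -0.8] z 231.6 yaw rel 3.142 Ffix [0.7 0.9] 0.5 w 0.0299 q6 -0.03
fence 0.61 [59.2 -4.5]
fence 0.18 [-16.9  -2. ]
stop 0.56 [39.4 99.4]
stop 0.26 [-18.9  -0.2]
heat_sink 0.77 [-206.  -86.]
heat_sink 0.67 [ -43.8 -294. ]
lever_knob 0.88 [-42.1 143.4]
lever 0.84 [-6.4 70. ]
```

View pics/w1.png

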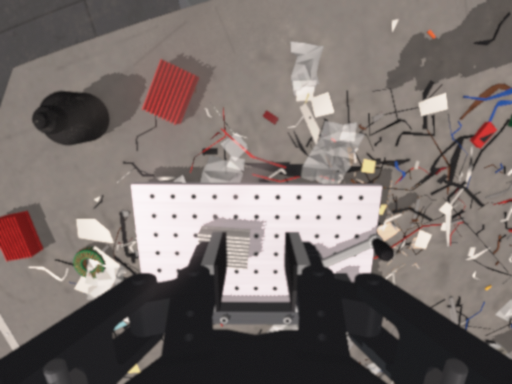

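The wrist view agrees with the fixture pose: fence, stop and lever fall where expected. The heat sink shows at (228,243), left of the centre line, as computed, and the knob at (383,250). Next I descend behind the heat sink and push it towards the fence.

send_rows(moves=[[2.7,-3.8,0,0,0,0,3],[0,0,5,0,0,0,3],[0,0,5,0,0,0,3],[0,0,5,0,0,0,3],[0,0,4.3,0,0,0,3],[-2.7,0,0,0,0,0,3],[-2.7,0,0,0,0,0,3]])

```text
clock: 3.98
eef_pos: [0.4534, -0.0864, 0.0378]
eef_rot: [3.141, -0.002, 2.89]
wrist_force: [-0.0, 0.1, -0.4]
gripper_width: 0.0303
gripper_force: 0.0
```

```bash
python3 -c "
from h import *
st()
W=ray('wrist',[(132,185),(381,186)],.034)
"
```

```text
t 3.98 fix mm [-91.9 -35.3] z 37.8 yaw rel 3.145 Ffix [-0.  0.] -0.4 w 0.0303 q6 -0.11
```

send_rows(moves=[[-1,-0.4,0,0,0,0,3],[-1.2,0,0,0,0,0,3],[-1.2,0,0,0,0,0,3],[-1.2,0,0,0,0,0,3],[-1.2,0,0,0,0,0,3],[-1.2,0,0,0,0,0,3],[-1,0,0,0,0,0,3],[0,0,0,0,0,0,3]])

```text
clock: 4.97
eef_pos: [0.5313, -0.1127, 0.0383]
eef_rot: [3.142, 0.001, 2.887]
wrist_force: [-0.0, -0.1, -0.4]
gripper_width: 0.03
gripper_force: 0.0
```

```bash
python3 -c "
from h import *
st()
im=robot.capture('top');cv2.imwrite('pics/t2.png',cv2.resize(im[140:245,190:325],None,fx=5.7,fy=5.7,interpolation=cv2.INTER_CUBIC))
"
```

```text
t 4.97 fix mm [-10.  -41.1] z 38.3 yaw rel 3.142 Ffix [-0.  -0.1] -0.4 w 0.03 q6 -0.1
```

View pics/t2.png

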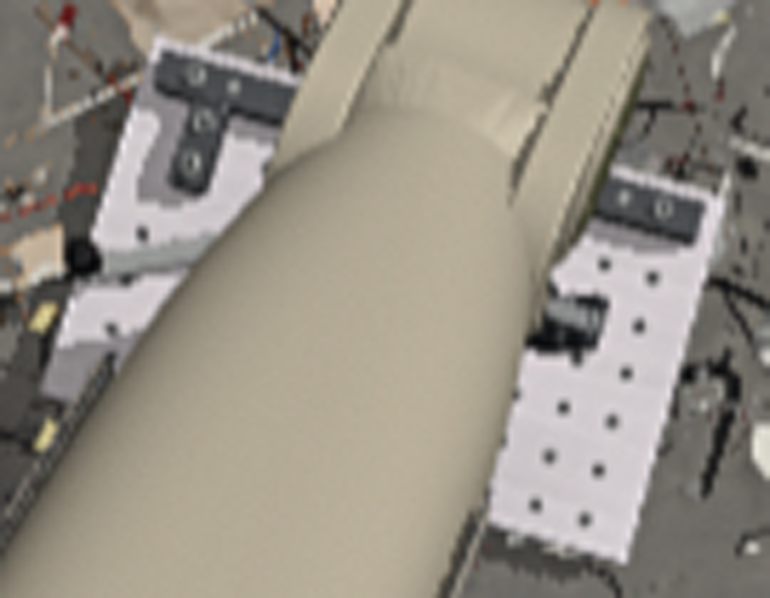

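The arm hides the heat sink here. I'll go on towards the fence and use the force reading.

send_rows(moves=[[-0.7,0,0,0,0,0,3],[-0.5,0,0,0,0,0,3],[-0.2,0,0,0,0,0,3],[0,0,0,0,0,0,3]])

```text
clock: 5.52
eef_pos: [0.544, -0.116, 0.0383]
eef_rot: [3.142, 0.0, 2.887]
wrist_force: [-0.2, -0.6, 0.6]
gripper_width: 0.03
gripper_force: 0.0
```

```bash
python3 -c "
from h import *
st()
im=robot.capture('wrist');cv2.imwrite('pics/w2.png',im)
"
```

```text
t 5.53 fix mm [  3.1 -41. ] z 38.3 yaw rel 3.142 Ffix [-0.  -0.7] 0.6 w 0.03 q6 -0.1
```

View pics/w2.png

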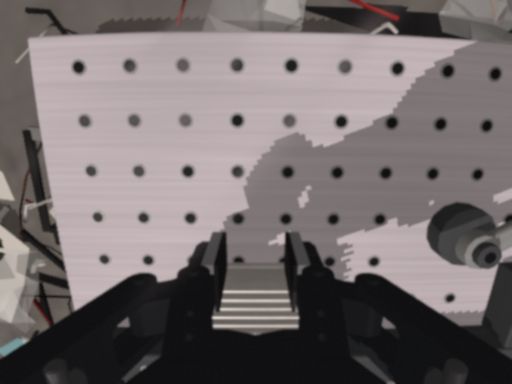

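Wrist view: the heat sink shows between the fingertips at (257,300), its fins parallel to the plate rows, so it is square against both fingers. Now I push gently until it touches the fence.

send_rows(moves=[[-0.2,0,0,0,0,0,3],[-0.2,0,0,0,0,0,3],[0,0,0,0,0,0,3]])

```text
clock: 5.95
eef_pos: [0.5466, -0.1165, 0.0381]
eef_rot: [3.142, -0.002, 2.887]
wrist_force: [-5.1, 0.2, 3.3]
gripper_width: 0.0301
gripper_force: 2.3
```

```bash
python3 -c "
from h import *
st()"
```

```text
t 5.95 fix mm [  5.8 -40.9] z 38.1 yaw rel 3.142 Ffix [-5.  -1.1] 3.3 w 0.0301 q6 -0.1
```

send_rows(moves=[[1,0,0,0,0,0,3],[1.5,0,0,0,0,0,3],[0,0,-5,0,0,0,2],[0,-4,0,0,0,0,0],[-3.2,-2.6,0,0,0,0,0],[-2.6,0,0,0,0,0,0],[0,0,0,0,0,-0.1745,0],[0,0,0,0,0,-0.1745,0],[0,0,0,0,0,-0.1745,0],[0,0,0,0,0,-0.1745,0],[0,0,0,0,0,-0.1745,0]])

```text
clock: 7.32
eef_pos: [0.5631, -0.1892, 0.0884]
eef_rot: [-3.141, 0.001, -2.518]
wrist_force: [0.1, 0.3, 0.5]
gripper_width: 0.0002
gripper_force: 0.0
```

send_rows(moves=[[0,0,0,0,0,-0.1745,0],[0,0,0,0,0,-0.1745,0],[0,0,0,0,0,-0.1745,0],[0,0,0,0,0,-0.1745,0],[0,0,0,0,0,0,0]])

```text
clock: 7.95
eef_pos: [0.5631, -0.1891, 0.0884]
eef_rot: [-3.141, -0.0, -1.828]
wrist_force: [-0.1, -0.2, -0.3]
gripper_width: -0.0003
gripper_force: 0.0
```

```bash
python3 -c "
from h import *
st()
im=robot.capture('wrist');cv2.imwrite('pics/w3.png',im)
P=lambda x,y,z:np.r_[RF@[x,y]+T0,z]
print(proj('wrist',[P(.018,-.07,.06),P(.06,-.07,.06),P(.06,-.15,.056),P(.06,.0,.056),P(.06,0,.034)]).round().tolist())
"
```

```text
t 7.95 fix mm [  40.1 -107. ] z 88.4 yaw rel -1.572 Ffix [-0.  -0.2] -0.3 w -0.0003 q6 -1.77
[[288.0, 280.0], [224.0, 280.0], [220.0, 157.0], [228.0, 359.0], [230.0, 338.0]]
```

View pics/w3.png

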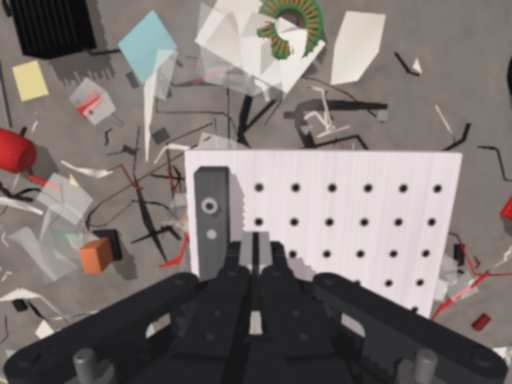

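```bash
python3 -c "
from h import *
P=lambda x,y,z:np.r_[RF@[x,y]+T0,z]
print(proj('wrist',[P(.09,-.15,.034),P(-.1,-.15,.034),P(.06,-.14,.056),P(.06,-.14,.034),P(.08,-.14,.056)]).round().tolist())
im=cv2.imread('pics/w3.png');print(im[190,180:245].mean(1).round().astype(int).tolist())
W=ray('wrist',[(186,150),(461,153)],.034);print((W[:,:2]-T0)@RF)
"
```

```text
[[178.0, 152.0], [460.0, 153.0], [220.0, 173.0], [224.0, 166.0], [187.0, 173.0]]
[91, 100, 105, 105, 105, 113, 156, 210, 227, 229, 228, 227, 223, 205, 156, 110, 91, 90, 90, 90, 89, 89, 88, 88, 89, 88, 89, 90, 90, 90, 91, 91, 92, 91, 91, 91, 90, 90, 91, 92, 95, 96, 97, 97, 92, 84, 77, 76, 90, 120, 145, 156, 157, 157, 159, 159, 158, 158, 158, 160, 162, 173, 194, 214, 222]
[[ 0.08484016 -0.15109495]
 [-0.10072916 -0.14969101]]
```

send_rows(moves=[[0,0.3,2.5,0,0,0,0],[0,0,2.5,0,0,0,0],[-1,0,0,0,0,0,0],[-1.2,0,0,0,0,0,0],[-1.2,0,0,0,0,0,0],[-1.2,0,0,0,0,0,0],[-1.2,0,0,0,0,0,0],[-1.2,0,0,0,0,0,0],[-1.2,0,0,0,0,0,0],[0,0,0,0,0,0,0]])

```text
clock: 9.25
eef_pos: [0.5808, -0.1078, 0.0381]
eef_rot: [3.141, 0.0, -1.824]
wrist_force: [-0.2, -0.4, -0.7]
gripper_width: -0.0
gripper_force: 0.0
```

```bash
python3 -c "
from h import *
st()
im=robot.capture('scene');cv2.imwrite('pics/s4.png',cv2.resize(im[150:260,170:330],None,fx=5,fy=5,interpolation=cv2.INTER_CUBIC))"
```

```text
t 9.25 fix mm [ 36.7 -23.8] z 38.1 yaw rel -1.569 Ffix [-0.1 -0.4] -0.7 w -0.0 q6 -1.64
```

View pics/s4.png

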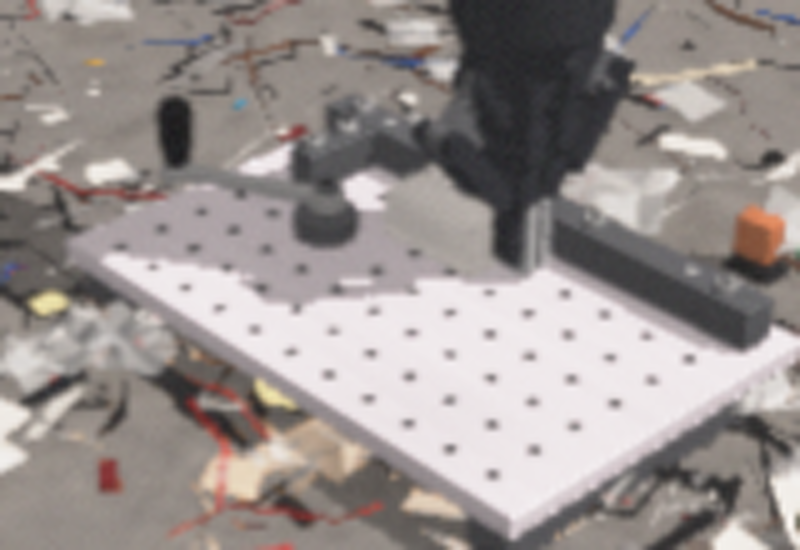

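The heat sink lies ahead of the fingers at crop (440,220), aligned with the fence, and it clears the cam. I continue towards the stop.

send_rows(moves=[[-1.2,0,0,0,0,0,0],[-1.2,0,0,0,0,0,0],[-1.2,0,0,0,0,0,0],[-1,0,0,0,0,0,0],[-0.3,0,0,0,0,0,0],[0,0,0,0,0,0,0]])

```text
clock: 10.05
eef_pos: [0.5932, -0.0612, 0.0383]
eef_rot: [-3.141, 0.0, -1.825]
wrist_force: [0.6, 0.6, 0.1]
gripper_width: 0.0004
gripper_force: 0.0
```

```bash
python3 -c "
from h import *
st()"
```

```text
t 10.05 fix mm [36.9 24.4] z 38.3 yaw rel -1.57 Ffix [0.4 0.8] 0.1 w 0.0004 q6 -1.55
```

send_rows(moves=[[-0.2,0,0,0,0,0,0],[-0.2,0,0,0,0,0,0],[0,0,0,0,0,0,0]])

```text
clock: 10.42
eef_pos: [0.5941, -0.0577, 0.0383]
eef_rot: [-3.142, 0.0, -1.826]
wrist_force: [-0.5, 0.3, -0.2]
gripper_width: -0.0003
gripper_force: 0.0
```

send_rows(moves=[[-0.1,0,0,0,0,0,0],[0,0,0,0,0,0,0]])

```text
clock: 10.68
eef_pos: [0.5941, -0.0573, 0.0383]
eef_rot: [3.141, -0.001, -1.826]
wrist_force: [-0.8, -2.3, 0.1]
gripper_width: -0.0002
gripper_force: 1.6
```

```bash
python3 -c "
from h import *
st()"
```

```text
t 10.68 fix mm [36.8 28.4] z 38.3 yaw rel -1.571 Ffix [-0.2 -2.4] 0.1 w -0.0002 q6 -1.55
```

send_rows(moves=[[-0.2,0,0,0,0,0,0],[0,0,0,0,0,0,0],[0.5,0,0,0,0,0,0],[2.6,0,0,0,0,0,0],[0,0,-5.5,0,0,0,0],[0,0,-5.5,0,0,0,2],[-4.9,2.15,0,0,0,0,4],[-4.9,2.15,0,0,0,0,4],[-4.9,2.15,0,0,0,0,4],[0,0,0,0,0,0.1745,4],[0,0,0,0,0,0.1745,4],[0,0,0,0,0,0.1745,4]])

```text
clock: 12.18
eef_pos: [0.5617, 0.0747, 0.1483]
eef_rot: [3.141, 0.001, -2.354]
wrist_force: [0.2, -0.3, -0.5]
gripper_width: 0.0402
gripper_force: 0.0
```

send_rows(moves=[[0,0,0,0,0,0.1745,4],[0,0,0,0,0,0.1745,4],[0,0,0,0,0,0.1745,4],[0,0,0,0,0,0.1745,4],[0,0,0,0,0,0.1745,4],[0,0,0,0,0,0.1745,4],[0,0,0,0,0,0.1745,4],[0,0,0,0,0,0.1745,4],[0,0,0,0,0,0.1745,4],[0,0,0,0,0,0.1745,4],[0,0,0,0,0,0.1745,4],[0,0,0,0,0,0.1745,4]])

```text
clock: 13.68
eef_pos: [0.5618, 0.0743, 0.1483]
eef_rot: [3.141, -0.001, 1.834]
wrist_force: [0.9, -0.2, -0.9]
gripper_width: 0.0399
gripper_force: 0.0
```

send_rows(moves=[[0,0,0,0,0,0.1745,4],[0,0,0,0,0,0,4]])

```text
clock: 13.92
eef_pos: [0.5617, 0.0742, 0.1483]
eef_rot: [3.141, -0.001, 1.668]
wrist_force: [-0.3, -0.7, -0.8]
gripper_width: 0.0397
gripper_force: 0.0
```

```bash
python3 -c "
from h import *
st()
a=robot.capture('wrist');b=robot.capture('scene')
b=cv2.resize(b[140:240,180:313],(512,384),interpolation=cv2.INTER_CUBIC)
cv2.imwrite('pics/ws.png',cv2.resize(np.hstack([a,b]),(800,300)))
for r in robot.spot_point('wrist','lever_knob')[:2]:
    P=ray('wrist',np.array(r['centre'])*S,.074)[0]; print(np.array(r['centre'])*S,round(r['score'],2),((P[:2]-T0)@RF*1000).round(1))
for cam in('scene',):
  for r in robot.spot_point(cam,'lever_knob')[:1]:
    P=ray(cam,np.array(r['centre'])*S,.074)[0]; print(np.array(r['centre'])*S,round(r['score'],2),((P[:2]-T0)@RF*1000).round(1))
"
```

```text
t 13.93 fix mm [-27.7 147.4] z 148.3 yaw rel 1.923 Ffix [-0.2 -0.7] -0.8 w 0.0397 q6 1.46
[242.3808 205.5936] 0.87 [-37.  142.9]
[203.4176 174.912 ] 0.92 [-34.9 144.7]
```

View pics/ws.png

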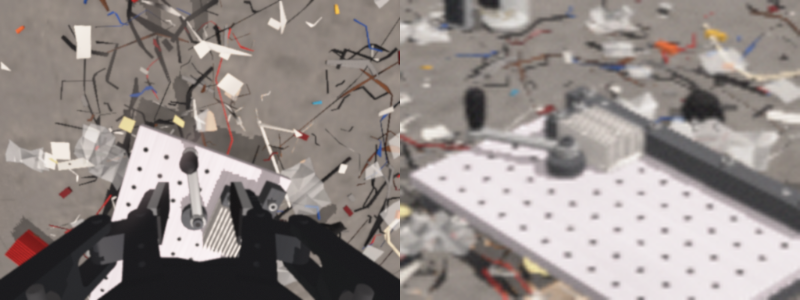

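The heat sink sits at the stop and fence. It shows at view (605,135) in the scene half and (222,235) in the wrist half. The knob at (190,160) lies between the open fingers, slightly left of centre. I shift to centre it and descend around it.

send_rows(moves=[[-0.1,-0.6,0,0,0,0,4],[0,0,4.4,0,0,0,4],[0,0,4.4,0,0,0,4],[0,0,0,0,0,0,4]])

```text
clock: 14.62
eef_pos: [0.5521, 0.0722, 0.0573]
eef_rot: [-3.134, -0.001, 1.666]
wrist_force: [-0.1, 0.6, 0.8]
gripper_width: 0.0396
gripper_force: 0.0
```

```bash
python3 -c "
from h import *
st()
cv2.imwrite('pics/w5.png',robot.capture('wrist'))
cs=robot.cut_out('wrist','lever_knob')
for r in cs[:1]: print(r['score'],np.array(r['box'])*[512,384,512,384])
for n,P in {'knob nominal top':(-.031,.1445,.09)}.items(): print(proj('wrist',[np.r_[RF@P[:2]+T0,P[2]]]))
"
```

```text
t 14.62 fix mm [-36.5 143.1] z 57.3 yaw rel 1.921 Ffix [-0.2  0.5] 0.8 w 0.0396 q6 1.46
0.68 [256.512  283.8912  37.9904 110.208 ]
[[260.91505761 278.94720025]]
```

View pics/w5.png

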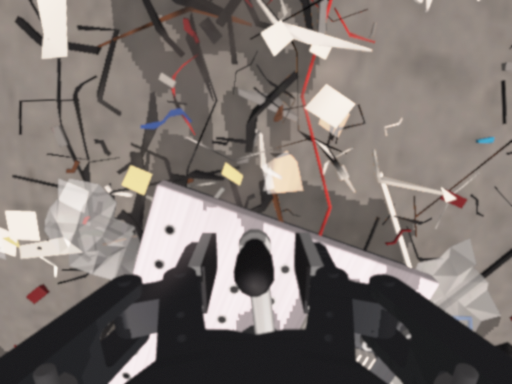

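The knob stands centred between the fingers at (256,267). I narrow the gap and push it round its circle in steps of 0.12 rad.

send_rows(moves=[[0,0,0,0,0,0,2.6],[-0.06,-0.96,0,0,0,-0.12,2.6],[-0.06,-0.96,0,0,0,-0.12,2.6],[-0.06,-0.96,0,0,0,-0.12,2.6],[-0.06,-0.96,0,0,0,-0.12,2.6],[-0.06,-0.96,0,0,0,-0.12,2.6],[-0.06,-0.96,0,0,0,-0.12,2.6],[-0.06,-0.96,0,0,0,-0.12,2.6],[-0.06,-0.96,0,0,0,-0.12,2.6],[0,0,0,0,0,0,2.6]])

```text
clock: 15.98
eef_pos: [0.4951, 0.0314, 0.0621]
eef_rot: [3.14, 0.003, 2.623]
wrist_force: [-0.4, -0.2, 0.1]
gripper_width: 0.026
gripper_force: 0.0
```

```bash
python3 -c "
from h import *
st()
a=robot.capture('wrist');b=robot.capture('scene')
b=cv2.resize(b[140:240,180:313],(512,384),interpolation=cv2.INTER_CUBIC)
cv2.imwrite('pics/ws2.png',cv2.resize(np.hstack([a,b]),(800,300)))
"
```

```text
t 15.97 fix mm [-81.3  89.2] z 62.1 yaw rel 2.879 Ffix [-0.3 -0.3] 0.1 w 0.026 q6 0.42
```

View pics/ws2.png

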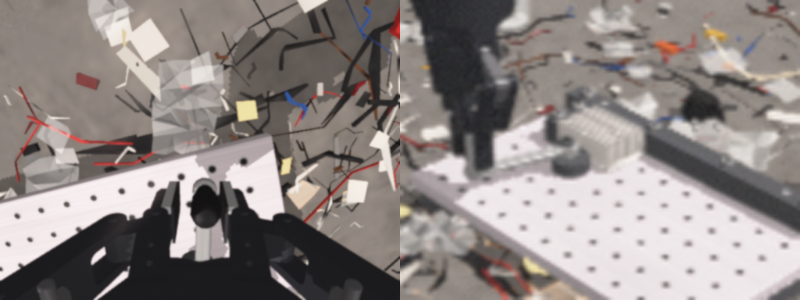

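The knob is following between the fingers at view (205,205), and the lever is at about 0.96 rad. I keep going.

send_rows(moves=[[-0.06,-0.96,0,0,0,-0.12,2.6],[-0.06,-0.96,0,0,0,-0.12,2.6],[-0.06,-0.96,0,0,0,-0.12,2.6],[-0.06,-0.96,0,0,0,-0.12,2.6],[-0.06,-0.96,0,0,0,-0.12,2.6],[0,0,0,0,0,0,2.6]])

```text
clock: 16.82
eef_pos: [0.4841, -0.0147, 0.0606]
eef_rot: [-3.141, 0.001, -3.061]
wrist_force: [-0.3, -0.1, -0.4]
gripper_width: 0.0258
gripper_force: 0.0
```

```bash
python3 -c "
from h import *
st()
"
```

```text
t 16.82 fix mm [-80.4  41.8] z 60.6 yaw rel -2.806 Ffix [-0.3 -0.2] -0.4 w 0.0258 q6 -0.28
```

send_rows(moves=[[-0.03,-0.56,0,0,0,-0.07,2.6],[-0.03,-0.56,0,0,0,-0.07,2.6],[0,0,0,0,0,0,2.6]])

```text
clock: 17.2
eef_pos: [0.4855, -0.0251, 0.0603]
eef_rot: [3.141, -0.0, -2.921]
wrist_force: [0.4, 0.8, 0.5]
gripper_width: 0.026
gripper_force: 0.6
```

```bash
python3 -c "
from h import *
st()
p=robot.get_state()['eef_pos'];q=(np.array(p[:2])-T0)@RF-[-.003,.0695];print(np.hypot(*q),np.arctan2(q[1],q[0])%6.283-1.92)
"
```

```text
t 17.2 fix mm [-76.4  32.1] z 60.3 yaw rel -2.666 Ffix [0.2 0.9] 0.5 w 0.026 q6 -0.44
0.08236744079578541 1.6924174778863241
```

send_rows(moves=[[-0.08,-0.56,0,0,0,-0.07,2.6],[-0.08,-0.56,0,0,0,-0.07,2.6],[-0.05,-0.5,0,0,0,-0.06,2.6],[0,0,0,0,0,0,2.6]])

```text
clock: 17.7
eef_pos: [0.4903, -0.039, 0.0598]
eef_rot: [3.138, -0.002, -2.72]
wrist_force: [-4.3, 4.1, 2.8]
gripper_width: 0.0261
gripper_force: 2.3
```

```bash
python3 -c "
from h import *
st()
p=robot.get_state()['eef_pos'];q=(np.array(p[:2])-T0)@RF-[-.003,.0695];print(np.hypot(*q),np.arctan2(q[1],q[0])%6.283-1.92)
robot.capture('scene');robot.capture('top')
for c in('scene','top'):
  for n,z in(('heat_sink',.034),('lever_knob',.074)):
    for r in robot.spot_point(c,n):
      P=ray(c,np.array(r['centre'])*S,z)[0];print(c,n,round(r['score'],2),((P[:2]-T0)@RF*1000).round(1))
"
```

```text
t 17.7 fix mm [-68.2  19.9] z 59.8 yaw rel -2.465 Ffix [-5.2  2.8] 2.8 w 0.0261 q6 -0.67
0.08196332687088165 1.8718855448320824
scene heat_sink 0.74 [ 138.7 -269.1]
scene heat_sink 0.69 [ -54.1 -349.4]
scene heat_sink 0.56 [-225.  -132.5]
scene heat_sink 0.52 [39.3 60.8]
scene lever_knob 0.72 [-60.1  38.4]
scene lever_knob 0.32 [-83.7 -84.6]
top heat_sink 0.85 [ 174.3 -244.9]
top heat_sink 0.79 [-203.2  -90.5]
top heat_sink 0.73 [ -18.4 -323. ]
top heat_sink 0.2 [  21.1 -221.9]
```

send_rows(moves=[[-0.05,-0.35,0,0,0,-0.04,2.6],[0,0,0,0,0,0,2.6],[0,0.35,0,0,0,0,2.6],[0,0,0,0,0,0,4]])

```text
clock: 18.5
eef_pos: [0.493, -0.0403, 0.0604]
eef_rot: [-3.141, 0.0, -2.679]
wrist_force: [0.1, 0.1, 0.0]
gripper_width: 0.0394
gripper_force: 0.0
```

```bash
python3 -c "
from h import *
st()"
```

```text
t 18.5 fix mm [-65.3  19.3] z 60.4 yaw rel -2.424 Ffix [0.1 0.1] 0.0 w 0.0394 q6 -0.71
```

send_rows(moves=[[0,0,-2,0,0,0,4],[0,0,-4,0,0,0,4],[0,0,-6,0,0,0,4],[6,0,0,0,0,0,4],[6,0,0,0,0,0,4],[0,0,0,0,0,0,4]])

```text
clock: 19.25
eef_pos: [0.3825, -0.095, 0.1805]
eef_rot: [-3.141, -0.001, -2.683]
wrist_force: [0.1, 0.3, -0.1]
gripper_width: 0.0402
gripper_force: 0.0
```

```bash
python3 -c "
from h import *
st()
robot.capture('scene')
for c in('scene','top'):
  im=robot.capture(c)
  for n,z in(('heat_sink',.034),('lever_knob',.074),('nest',.034),('stop',.034)):
    for r in robot.spot_point(c,n):
      P=ray(c,np.array(r['centre'])*S,z)[0];q=(P[:2]-T0)@RF*1000
      if abs(q).max()<150: print(c,n,round(r['score'],2),q.round(1),np.array(r['centre'])*S)
cv2.imwrite('pics/fin.png',cv2.resize(im[140:245,190:325],None,fx=5.7,fy=5.7,interpolation=cv2.INTER_CUBIC))
for r in robot.cut_out('top','heat_sink'):
    m=r['mask'];cs=np.argwhere(m)[:,::-1].astype(np.float32);q=(ray('top',cs,.06)[:,:2]-T0)@RF*1000
    if abs(q.mean(0)).max()<120: print(r['score'],q.mean(0),cv2.minAreaRect(q.astype(np.float32)))
"
```

```text
t 19.25 fix mm [-158.4  -61.5] z 180.5 yaw rel -2.428 Ffix [0.  0.4] -0.1 w 0.0402 q6 -0.91
scene heat_sink 0.62 [42.1 54.7] [251.2896 191.616 ]
scene lever_knob 0.56 [-62.8  31.7] [225.1776 195.6864]
scene nest 0.72 [36.2 65.4] [246.5792 190.8864]
scene stop 0.66 [34.2 89.5] [239.4112 187.6992]
top heat_sink 0.76 [32.5 72.4] [236.5952 171.8016]
top nest 0.62 [30.6 75.7] [235.3152 172.1088]
top stop 0.59 [41.8 98.4] [228.8128 166.3104]
top stop 0.59 [ 0.6 74.1] [232.8064 182.208 ]
0.77 [36.5340829  68.20477483] ((36.1949348449707, 68.34336853027344), (65.75628662109375, 48.586029052734375), 89.6817626953125)
```

```bash
python3 -c "
from h import *
print(robot.finish_job())"
```

```text
the job is handed in; nothing more can be done
None
```

I pushed the heat sink into the corner against the fence and end stop and turned the cam lever to about 1.85 rad, then handed the job in. My last camera check put the heat sink square and close to its seat, but I did not measure the cam force directly or get a verdict, and I viewed 11 pictures, one over the limit of 10.

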